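# Walk the die block round and square it against the bench fence

### The arm

A 7-joint arm with a two-finger parallel gripper is mounted at the origin on the work surface; the furniture and walls round the work are solid. World frame = base frame: x ahead of the robot, y to its left, z up, the work surface at z = 0. Lengths are in m, angles in rad, forces in N, time in s.
With the tool pointing down it reaches from about 0.4 to 0.85 m from the base axis. Payload 10.4 kg.
Tool frame: the origin (TCP) lies at the very end of the fingers, on their centre line; the grasp point (between the pads) lies 19 mm behind it (manip.pinch_z is the distance from the TCP to the grasp point, in m); z points along the fingers, y is the line along which they close (so a half turn about z gives the same grasp; the last joint's range is limited). The gripper opens to 85 mm and grips with 20 to 120 N. Pads are 22 mm wide; open, the fingers measure 114 mm over their backs; the gripper's body (76 mm by 85 mm) begins 54 mm behind the grasp point. The pads swing forward as they close: fully open they stand 13 mm farther back than shut.
Start: joints at [-1.248, 0.332, -0.065, 1.46, 0.022, 1.35, -0.088], TCP at [0.212, 0.588, 0.231] pointing down, gripper open.
Joint ranges: [-2.6, 2.6], [-0.5, 2.12], [-1.47, 1.34], [0.16, 2.42], [-1.27, 4.41], [0.06, 2.06], [-2.6, 2.6]. Speed limits (rad/s): [2.22, 2.22, 2.79, 2.79, 3.14, 3.14, 3.14].

### API

Orientations are given as a unit quaternion [x, y, z, w].
In Python, from workcell import manip gives the robot as it stands. The module is installed in compiled form; this text tells all that it offers.
- The arm moves only by the shell command python3 -m creep 'ROWS' [OPENING] [FORCE]. ROWS is a JSON object of lists of equal length, an entry for each row: "slide": the shift along the tool's x, y, z in m, a list of three; "twist": the turn about the tool's z in degrees. A call has 1 to 8 rows; each row shifts and turns the commanded pose from where the row before left it, along the tool's axes as they then stand; what a row does not reach is not made up. A row lasts 1/8 s, in which the tool goes at most 62.5 mm and 10.7 degrees, less where a joint would pass 70% of its speed; a pose out of reach is approached as far as the arm can. A call with a gripper value outside its range is refused whole. OPENING is the opening in per cent of the stroke, from 0 (shut) to 100 (fully open), set as the call begins (- or left out, the last holds). The fingers move at their own pace and stop on an object; FORCE is the grip in N (left out, the last holds). Time passes only in rows, so rows that do not move let the fingers close. It gives the time, the measured TCP pose, the force, the opening and the grip force at its end, in the units of the state.
- manip.get_obs(): the state, without advancing time (a new reading comes with each control period).
- manip.camera(name): name is "scene" or "side" or "wrist"; returns (picture, depth): 480x640x3 uint8, blue, green, red; 480x640 float32, m along the optical axis (not along the pixel's ray), 0 where there is no reading.
- manip.camera_params(name): a dict with "intrinsics" (3x3 intrinsics, pixels), "R" (3x3) and "t" (3): a world point X has camera coordinates R X + t. Camera axes: x right, y down, z forward; pixel columns grow to the right and rows downward; lengths in m; the calibration is good to about 2 mm. A picture is of the moment at which its call begins: read the wrist's pose just before it. camera_params takes no time and is no camera call; for the wrist camera it gives the pose at the moment of the call.
- manip.hand_in(): hands the job in; it is judged then, once.
The state is a dict: "clock": time; "joint_pos": joint angles; "joint_velocities": joint speeds; "tau": joint torques, N m; "position": TCP position; "ee_rot": TCP orientation; "ft_force": force on the tool from outside, world axes, zero at the start; "torque": the same for the moment, N m; "grip_width": opening from 0.0 (shut) to 1.0 (fully open); "grasp_force": force on a finger pad.
Only numpy, scipy, OpenCV 4.12 (cv2) and the standard library are available. Lean on these libraries where they do the work, as an engineer would, in place of code of your own. Each camera call takes 0.05 s, during which the arm holds its last target. There are 200 camera calls.

### The job

Without gripping or lifting it, nudge the heavy steel die block round with the fingertips, corner by corner, until its grooved long face is square to the low fence while the block is still clear of it; then push it gently home so that the whole grooved face lies flat against the fence, no end sticking out past the fence. Do not let the block hit the fence while it is still crooked, and leave the other things on the desk where they are.

Things in the scene. Friction and masses are not known exactly. Their poses are not given: they have to be found in the camera images.
- die_block: Loose steel block, 60 mm (its x) by 96 mm (y) by 42 mm high, 0.7 to 1 kg, flat on the 2 mm desk mat. Origin: centre of its underside; z up. The long +x face is the grooved one (two upright keyways 6 mm deep, notches from above); the long -x face and the ends are plain. It starts 40 to 65 mm short of the fence, turned 30 to 55 degrees clockwise (from above) from facing it.
- die_block_face (a point): Centre of the block's grooved face: 30 mm from the block's origin along its x, 21 mm up. Axes as the block's. Fixed obstacles near: a computer screen, whose upright panel, 95 to 430 mm above the desk, runs straight from x 0.15, y 0.14 to x 0.53, y -0.25 m (the work is behind it: reach over it or round its left end); a handwheel at x 0.53 to 0.57, y 0.10 to 0.17 m, up to 90 mm high.
- fence: Straight low aluminium fence fixed to the mat: 150 mm long (its y), 30 mm high, 20 mm deep with two small dark screws behind. Origin: lower edge of its smooth front face, at mid-length; its +x points into the fence, so the front face is the plane x = 0 and the block is at negative x. The block is home with its x along the fence's x and its origin at x = -30 mm.
- weight_large: Bystander, loose: squat steel weight, 41 mm across, 28 mm high, on the robot's side of the block. Origin: centre of its underside.
- loupe: Bystander, loose: black loupe, 31 mm across, 27 mm high, near the fence's end on the robot's side. Origin: centre of its underside.
- tweezers: Bystander, loose: tweezers 118 mm long lying behind the fence. Origin at the underside near its middle.
- blade_case: Bystander, loose: flat case 26 by 60 by 12 mm behind the fence. Origin: centre of its underside.
- eraser: Bystander, loose: eraser 19 by 42 by 13 mm at the desk's left edge. Origin: centre of its underside.
- sample_tin_1: Bystander, loose: round tin 61 mm across, 26 mm high, behind the fence. Origin: centre of its underside.

How it is judged:
On the way, in this order (a step that is already met when the one before it is completed fails the run):
1. the grooved face is within 9 degrees of square to the fence while its middle is still 5 mm or more short of the fence and nothing of the block touches it (angle between the x axis of die_block and the x axis of fence, either way round below 0.157 rad and x of die_block_face in the frame of fence below -0.005 m and contact force between die_block and fence below 0.1 N), for 0.1 s.
2. the grooved face is home against the fence (angle between the x axis of die_block and the x axis of fence, either way round below 0.04 rad and x of die_block_face in the frame of fence above -0.003 m), for 0.1 s.
At the end, for the whole second after the job is handed in: The block stands flat and still with its grooved face against the fence: within 3 mm of it at the middle of the face and within 2.3 degrees of parallel, and neither end stands more than 3 mm past an end of the fence (all of step 2 and x of die_block_face in the frame of fence below 0.003 m and y of die_block_face in the frame of fence between -0.03 and 0.03 m and angle between die_block's own z axis and vertical below 0.04 rad and height (world z) of die_block below 0.0055 m and linear speed of die_block below 0.01 m/s); the robot touches nothing.
It fails at once if the block hits the fence while more than 14 degrees crooked (contact force between die_block and fence above 1 N and angle between the x axis of die_block and the x axis of fence, either way round above 0.245 rad).
It fails at once if the block is lifted or tipped (height (world z) of die_block above 0.009 m or angle between die_block's own z axis and vertical above 0.12 rad).
It fails at once if the block is gripped or pressed hard (more than 38 N from the fingers) (contact force between the fingers and die_block above 38 N).
It fails at once if another thing on the desk is pushed more than 15 mm (distance of any of weight_large, loupe, tweezers, blade_case, eraser, sample_tin_1 from where it was at the start of the episode above 0.015 m).
It also fails if it takes over 58 s, if anything falls off the work surface, if the arm or the gripper's body presses on something with over 40 N, if the wrist force passes 120 N, or if a joint passes its speed limit or range.

## Working session

There is one attempt and no reset: what is moved stays moved. The work goes in short steps, Python scripts to look and compute and a shell command to move; the robot and the scene stay as the last step left them, time stands still between calls to the robot, and variables do not carry over. Pictures are saved under pics/ and viewed, at most 10 in all, crops included, and the job is handed in when it is done.

```bash
mkdir -p pics
cat > h.py <<'E'
from workcell import manip
import numpy as np, cv2
def grab(n):
    p=manip.camera_params(n); im,d=manip.camera(n); return im,d,p
def cloud(d,p):
    K=np.array(p["intrinsics"]);R=np.array(p["R"]);t=np.array(p["t"])
    v,u=np.mgrid[0:d.shape[0],0:d.shape[1]]
    c=np.stack([(u-K[0,2])/K[0,0]*d,(v-K[1,2])/K[1,1]*d,d],-1)
    X=(c-t)@R; X[d<=0]=np.nan
    return X
def proj(X,p):
    c=np.asarray(X)@np.array(p["R"]).T+np.array(p["t"]); q=c@np.array(p["intrinsics"]).T
    return q[...,:2]/q[...,2:]
E
python3 - <<'E'
from h import *
for n in("scene","side"):
    im,d,p=grab(n); cv2.imwrite(f"pics/{n}0.png",im); np.savez(f"{n}0.npz",im=im,d=d,**{k:np.array(p[k]) for k in("intrinsics","R","t")})
    print(n,-np.array(p["R"]).T@p["t"])
o=manip.get_obs();print(o["clock"],o["position"],o["ee_rot"])
E
```

```text
scene [1.184017   0.20318246 0.56721234]
side [0.29992128 0.75135625 0.63729767]
0.1 [0.21173434 0.58768027 0.23059574] [ 1.72054068e-01  9.85087294e-01 -6.40756189e-04 -1.01699309e-04]
```

View pics/scene0.png

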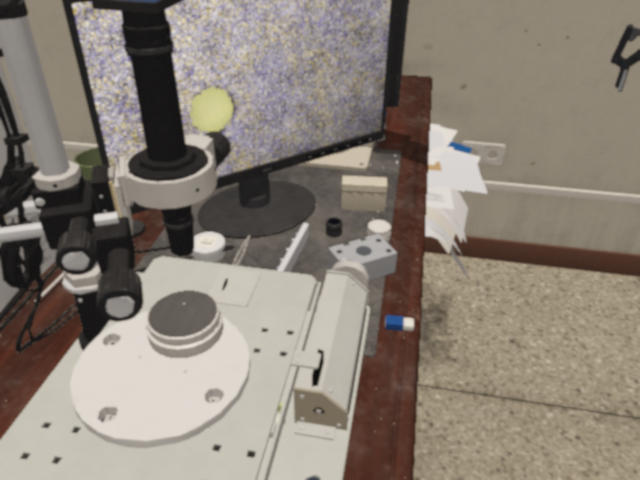

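View pics/side0.png

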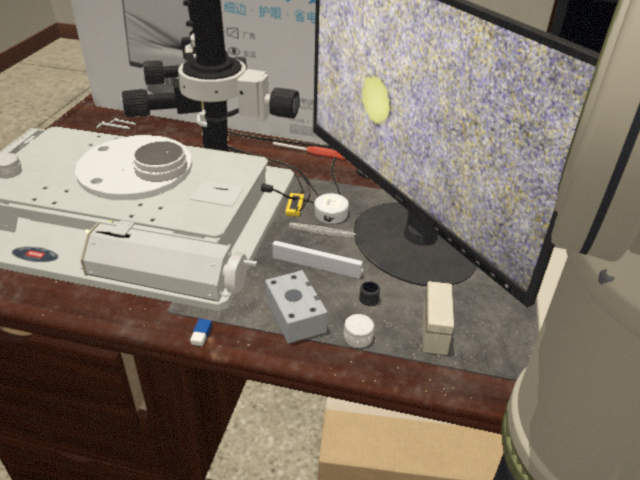

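The side view shows the block (295,303), the fence (275,245)–(360,272), the loupe (370,293), the weight (358,330) and the eraser (202,332). Next I'll measure these from depth.

```bash
cat >> h.py <<'E'
def blockfit(X,seed,z0=.037,z1=.050,r=.085,gap=None):
    m=(X[...,2]>z0)&(X[...,2]<z1)&(np.hypot(X[...,0]-seed[0],X[...,1]-seed[1])<r)
    n,l=cv2.connectedComponents(m.astype(np.uint8)); 
    if n<2: return None
    k=1+np.argmax([(l==i).sum() for i in range(1,n)])
    P=X[l==k]; zm=np.median(P[:,2]); P=P[np.abs(P[:,2]-zm)<.004]
    (c,s,a)=cv2.minAreaRect((P[:,:2]*1000).astype(np.float32))
    return np.array(c)/1000,s,a,zm,len(P),cv2.boxPoints((c,s,a))
E
python3 - <<'E'
from h import *
for n in("side","scene"):
    f=np.load(n+"0.npz");X=cloud(f["d"],f)
    if n=="side":
        for nm,(u,v) in dict(block=(283,285),fa=(275,246),fb=(360,271),loupe=(370,285),wt=(358,323),eraser=(203,328),mat=(250,300),tin=(331,202),case=(440,290)).items(): print(nm,X[v,u].round(4))
        seed=X[285,283,:2]+[0,0.0]; fs=X[258,318,:2]; S=X[258,318]
        print(fs)
        c=np.nanmedian(X[285:310,280:310].reshape(-1,3),0); seed=c[:2]
    print(n,"block",blockfit(X,seed))
    print(n,"fence",blockfit(X,fs,.027,.036,.1))
E
```

```text
block [0.4865 0.133  0.0458]
fa [0.531  0.0269 0.0274]
fb [0.387  0.0396 0.0168]
loupe [0.3649 0.0816 0.0292]
wt [0.3679 0.1651 0.0302]
eraser [0.5821 0.2137 0.0116]
mat [0.5398 0.132  0.0013]
tin [ 0.4701 -0.1203  0.028 ]
case [0.2631 0.101  0.0609]
[0.45686763 0.0346981 ]
side block (array([0.46423239, 0.14668817]), (60.75041198730469, 99.70143127441406), 36.25517654418945, np.float64(0.0440578750201982), 1970, array([[410.25726 , 168.92398 ],
       [469.21893 ,  88.525635],
       [518.2075  , 124.45236 ],
       [459.24585 , 204.85071 ]], dtype=float32))
side fence (array([0.46035358, 0.02985402]), (14.493246078491211, 150.0731201171875), 84.02540588378906, np.float64(0.03140548816341393), 545, array([[384.97034 ,  30.457127],
       [534.2283  ,  14.836397],
       [535.7368  ,  29.25092 ],
       [386.47888 ,  44.87165 ]], dtype=float32))
scene block (array([0.46525598, 0.14749037]), (64.37312316894531, 97.69426727294922), 36.310428619384766, np.float64(0.04391371716792444), 1225, array([[410.39407 , 167.7928  ],
       [468.24472 ,  89.068756],
       [520.1179  , 127.18794 ],
       [462.26724 , 205.91199 ]], dtype=float32))
scene fence (array([0.45937918, 0.02987821]), (11.06661319732666, 143.28297424316406), 84.37401580810547, np.float64(0.031734582739760424), 332, array([[387.54034 ,  31.394878],
       [530.1331  ,  17.34824 ],
       [531.218   ,  28.361546],
       [388.62524 ,  42.408184]], dtype=float32))
```

```bash
python3 -m creep '{"slide":[[-0.048,-0.033,0],[-0.048,-0.033,0],[-0.048,-0.033,0],[-0.048,-0.033,0],[0,0,0],[0,0,0]],"twist":[10,10,10,10,10,10]}' 0 20
```

```text
clock: 0.85
position: [0.2926, 0.3734, 0.2314]
ee_rot: [0.644, 0.765, 0.0, -0.0]
ft_force: [-0.0, 0.7, -0.2]
grip_width: 0.003
grasp_force: 0.0
```

```bash
cat >> h.py <<'E'
def togo(x,y,z=None,yaw=None):
    o=manip.get_obs();q=o["ee_rot"];p=np.array(o["position"]);w=2*np.arctan2(q[1],q[0])
    d=np.array([x,y])-p[:2];s=[d@[np.cos(w),np.sin(w)],d@[np.sin(w),-np.cos(w)],0 if z is None else p[2]-z]
    print("t",round(o["clock"],2),"pos",p.round(4),"yaw",np.degrees(w).round(1),"slide mm",(np.array(s)*1000).round(1),"twist",None if yaw is None else ((np.degrees(w)-yaw+180)%360-180).round(1),"F",np.round(o["ft_force"],1),"q",np.round(o["joint_pos"],2))
E
python3 -m creep '{"slide":[[0,0,0],[0,0,0],[0,0,0],[0,0,0],[0,0,0],[0,0,0]],"twist":[10.6,10.6,10.6,10.6,10.6,10.6]}' && python3 -c "
from h import *
togo(.4864,.2039,.10,36.3)"
```

```text
clock: 1.6
position: [0.2924, 0.374, 0.231]
ee_rot: [0.95, 0.311, -0.0, 0.0]
ft_force: [-0.3, 0.4, -0.1]
grip_width: -0.0
grasp_force: 0.0
t 1.6 pos [0.2924 0.374  0.231 ] yaw 36.2 slide mm [ 55.9 251.9 131. ] twist -0.1 F [-0.3  0.4 -0.1] q [-1.09 -0.    0.09  1.85  0.    1.3  -1.94]
```

```bash
python3 -m creep '{"slide":[[0.011,0.050,0],[0.011,0.050,0],[0.011,0.050,0],[0.011,0.050,0],[0.012,0.052,0],[0,0,0]],"twist":[0,0,0,0,0,0]}'
python3 - <<'E'
from h import *
togo(.4864,.2039,.012,36.3)
ims=[]
for n in("side","wrist"):
    im,d,p=grab(n); ims.append(im); print(n,blockfit(cloud(d,p),(.465,.147)))
cv2.imwrite("pics/a.png",cv2.resize(np.hstack(ims),(800,300)))
E
```

```text
clock: 2.35
position: [0.4901, 0.2013, 0.231]
ee_rot: [0.95, 0.311, -0.0, 0.001]
ft_force: [-0.6, -0.5, -0.6]
grip_width: -0.001
grasp_force: 0.0
t 2.35 pos [0.4901 0.2013 0.231 ] yaw 36.2 slide mm [ -1.4  -4.3 219. ] twist -0.1 F [-0.6 -0.5 -0.6] q [-0.81  0.12  0.36  1.73 -0.04  1.3  -1.38]
side (array([0.46457043, 0.14657147]), (60.70079803466797, 99.16351318359375), 36.60242462158203, np.float64(0.04407380413352144), 1963, array([[410.6418 , 168.27863],
       [469.76895,  88.67093],
       [518.499  , 124.86432],
       [459.37192, 204.47202]], dtype=float32))
wrist (array([0.46546072, 0.14795422]), (59.6644172668457, 96.22665405273438), 36.58928680419922, np.float64(0.04331015329125467), 5066, array([[412.82843, 168.80357],
       [470.1867 ,  91.54042],
       [518.093  , 127.10487],
       [460.73474, 204.36803]], dtype=float32))
```

View pics/a.png

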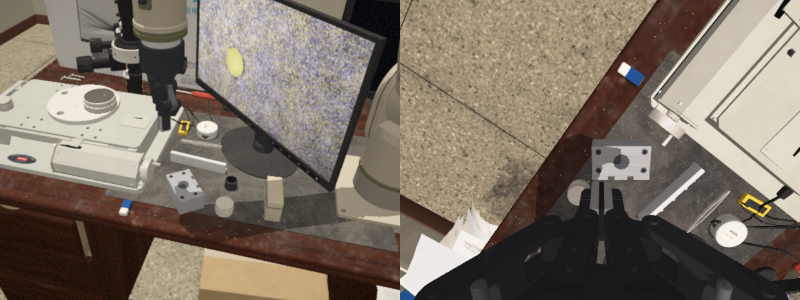

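The block is unmoved and the wrist view (block at 620,162 in the combined picture) sees all of it. The arm is clear of the screen, so I'll descend beside corner D.

```bash
python3 -m creep '{"slide":[[0,-0.004,0.04],[0,0,0.045],[0,0,0.045],[0,0,0.04],[0,0,0.03],[0,0,0.019],[0,0,0]],"twist":[0,0,0,0,0,0,0]}'
python3 - <<'E'
from h import *
togo(.4864,.2039,.012,36.3)
im,d,p=grab("wrist"); print(blockfit(cloud(d,p),(.465,.147)))
cv2.imwrite("pics/b.png",im)
E
```

```text
clock: 3.32
position: [0.4834, 0.2091, 0.0111]
ee_rot: [0.949, 0.315, -0.002, 0.0]
ft_force: [0.2, -0.5, -0.4]
grip_width: -0.002
grasp_force: 0.0
t 3.33 pos [0.4834 0.2091 0.0111] yaw 36.7 slide mm [-0.7  6.  -0.9] twist 0.4 F [ 0.2 -0.5 -0.4] q [-0.77  0.37  0.32  1.95 -0.15  0.85 -1.3 ]
(array([0.48571313, 0.21419533]), (26.379018783569336, 23.003704071044922), 3.8075833320617676, np.float64(0.04601446744030787), 981, array([[471.78894, 224.79593],
       [473.31653, 201.84302],
       [499.63733, 203.59473],
       [498.10974, 226.54764]], dtype=float32))
```

View pics/b.png

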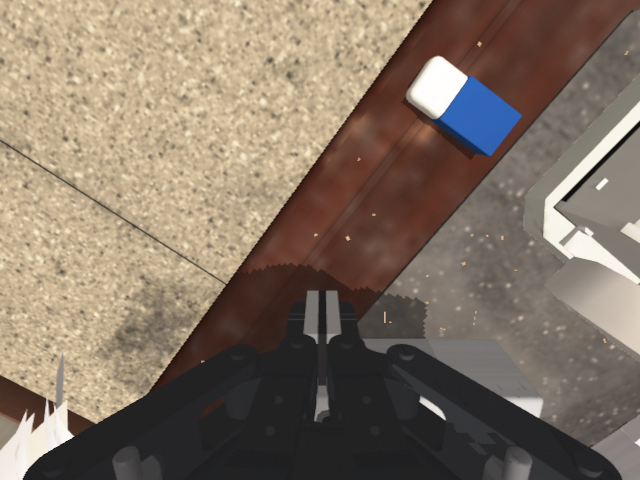

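```bash
python3 -m creep '{"slide":[[-0.004,0.004,0],[-0.004,0,0],[-0.003,0,0],[-0.0035,0,0],[-0.0035,0,0],[-0.0035,0,0],[-0.0035,0,0],[-0.0035,0,0]],"twist":[0,0,0,-3,-3,-3,-3,-3]}'
python3 - <<'E'
from h import *
togo(.4864,.2039,.012,36.3)
Xs=[]
for n in("side","scene"):
    im,d,p=grab(n); X=cloud(d,p); print(blockfit(X,(.46,.14)))
    if n=="side": cv2.imwrite("pics/c.png",im[180:400,180:460])
E
```

```text
clock: 4.38
position: [0.4663, 0.1884, 0.0129]
ee_rot: [0.9, 0.436, 0.001, -0.001]
ft_force: [0.3, 5.5, 0.2]
grip_width: 0.003
grasp_force: 2.0
t 4.38 pos [0.4663 0.1884 0.0129] yaw 51.7 slide mm [24.6  6.2  0.9] twist 15.4 F [0.3 5.5 0.2] q [-0.73  0.32  0.28  2.01 -0.12  0.83 -1.04]
(array([0.42601889, 0.13999414]), (37.519264221191406, 72.18089294433594), 11.909463882446289, np.float64(0.043700240809143795), 363, array([[400.2152  , 171.43639 ],
       [415.1109  , 100.8092  ],
       [451.82257 , 108.551895],
       [436.92688 , 179.17908 ]], dtype=float32))
(array([0.46953793, 0.14152834]), (83.91578674316406, 96.57846069335938), 45.529300689697266, np.float64(0.04395996062317232), 924, array([[405.68494 , 145.41556 ],
       [474.6042  ,  77.758064],
       [533.3909  , 137.64111 ],
       [464.47168 , 205.29861 ]], dtype=float32))
```

View pics/c.png

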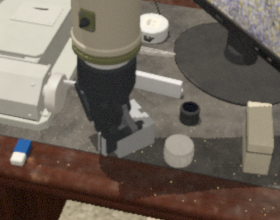

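```bash
python3 -m creep '{"slide":[[-0.0035,0,0],[-0.0035,0,0],[-0.0035,0,0],[0.006,0,0],[0,0,-0.05],[0,0,-0.055],[0,0,-0.055],[0,0,-0.04]],"twist":[-3,-3,-3,0,0,0,0,0]}'
python3 - <<'E'
from h import *
togo(.4864,.2039,.012,36.3)
im,d,p=grab("wrist"); cv2.imwrite("pics/d.png",im);print(blockfit(cloud(d,p),(.46,.14)))
im,d,p=grab("side"); print(blockfit(cloud(d,p),(.46,.14)))
E
```

```text
clock: 5.48
position: [0.4634, 0.1835, 0.2149]
ee_rot: [0.864, 0.503, 0.001, 0.0]
ft_force: [-0.0, 0.6, -0.8]
grip_width: -0.006
grasp_force: 0.0
t 5.47 pos [0.4634 0.1835 0.2149] yaw 60.4 slide mm [ 29.1  10.  202.9] twist 24.1 F [-0.   0.6 -0.8] q [-0.74  0.05  0.29  1.83 -0.02  1.26 -0.97]
(array([0.45968665, 0.12644248]), (61.071258544921875, 96.05663299560547), 51.55971145629883, np.float64(0.04327228665396912), 5515, array([[403.0842  , 132.3844  ],
       [478.3212  ,  72.666115],
       [516.28906 , 120.500565],
       [441.0521  , 180.21884 ]], dtype=float32))
(array([0.45872879, 0.12583777]), (61.2538948059082, 97.54776763916016), 51.48945236206055, np.float64(0.044008779500662634), 1884, array([[401.4934  , 132.24185 ],
       [477.8239  ,  71.5029  ],
       [515.9642  , 119.433685],
       [439.63367 , 180.17264 ]], dtype=float32))
```

The block is now at (0.459, 0.126), 32° from square. Both cameras agree on that. I'll push again at D, further out and following the true arc.

```bash
python3 -c "
from h import *
togo(.4529,.1888,.012,55)"; python3 -m creep '{"slide":[[0,0,0.01],[0,0,0]],"twist":[5.4,0]}' && python3 -c "
from h import *
togo(.4529,.1888,.012,55)"
```

```text
t 5.58 pos [0.465  0.1844 0.2169] yaw 60.4 slide mm [ -2.1 -12.7 204.9] twist 5.4 F [ 0.7 -0.1  0.3] q [-0.74  0.05  0.29  1.82 -0.02  1.26 -0.97]
clock: 5.82
position: [0.4623, 0.1832, 0.2011]
ee_rot: [0.886, 0.463, -0.001, 0.0]
ft_force: [0.8, 0.2, 0.8]
grip_width: -0.005
grasp_force: 0.0
t 5.83 pos [0.4623 0.1832 0.2011] yaw 55.1 slide mm [ -0.8 -10.9 189.1] twist 0.1 F [0.8 0.2 0.8] q [-0.74  0.06  0.29  1.85 -0.02  1.24 -1.06]
```

```bash
python3 -m creep '{"slide":[[0.004,-0.011,0.02],[0,0,0.05],[0,0,0.05],[0,0,0.04],[0,0,0.028],[0,0,0]],"twist":[0,0,0,0,0,0]}' && python3 -c "
from h import *
togo(.4529,.1888,.012,55)"
```

```text
clock: 6.58
position: [0.4547, 0.1922, 0.0125]
ee_rot: [0.886, 0.464, -0.002, 0.0]
ft_force: [-0.7, -0.0, 0.5]
grip_width: 0.003
grasp_force: 0.0
t 6.58 pos [0.4547 0.1922 0.0125] yaw 55.2 slide mm [-3.8  0.4  0.5] twist 0.2 F [-0.7 -0.   0.5] q [-0.73  0.3   0.26  2.03 -0.1   0.83 -1.01]
```

```bash
python3 -m creep '{"slide":[[-0.004,0,0],[-0.0035,-0.001,0],[-0.0048,-0.0018,0],[-0.0048,-0.0018,0],[-0.0048,-0.0018,0],[-0.0048,-0.0018,0],[-0.0048,-0.0018,0],[0.006,0,0]],"twist":[0,0,-2.5,-2.5,-2.5,-2.5,-2.5,0]}' && python3 -m creep '{"slide":[[0.004,0,-0.04],[0,0,-0.055],[0,0,-0.055],[0,0,-0.05],[0,0,0]],"twist":[0,0,0,0,0]}'
python3 - <<'E'
from h import *
togo(.4864,.2039,.012,36.3)
im,d,p=grab("wrist"); print(blockfit(cloud(d,p),(.455,.11)))
im,d,p=grab("side"); print(blockfit(cloud(d,p),(.455,.11)))
E
```

```text
clock: 7.58
position: [0.4339, 0.1767, 0.0152]
ee_rot: [0.831, 0.557, 0.001, -0.0]
ft_force: [0.8, -0.0, 0.4]
grip_width: 0.003
grasp_force: 0.0
clock: 8.2
position: [0.4372, 0.1816, 0.2188]
ee_rot: [0.831, 0.556, 0.004, 0.0]
ft_force: [0.2, 0.5, -0.3]
grip_width: -0.002
grasp_force: 0.0
t 8.2 pos [0.4372 0.1816 0.2188] yaw 67.6 slide mm [ 39.3  37.  206.8] twist 31.3 F [ 0.2  0.5 -0.3] q [-0.73 -0.01  0.24  1.88  0.    1.26 -0.88]
(array([0.45691653, 0.11728798]), (60.670108795166016, 95.19700622558594), 67.36245727539062, np.float64(0.04324620649650014), 5334, array([[401.30914, 107.61067],
       [489.172  ,  70.96932],
       [512.5239 , 126.96529],
       [424.66107, 163.60663]], dtype=float32))
(array([0.4553179 , 0.11694507]), (63.093971252441406, 97.79204559326172), 66.39513397216797, np.float64(0.04405819063569852), 1843, array([[397.8808  , 107.61694 ],
       [487.49048 ,  68.458374],
       [512.755   , 126.27319 ],
       [423.14532 , 165.43176 ]], dtype=float32))
```

```bash
python3 -c "
from h import *
togo(.4342,.1783,.012,69)"; python3 -m creep '{"slide":[[0,0,0.04],[0,0,0.05],[0,0,0.05],[0,0,0.04],[0,0,0.024],[0,0,0]],"twist":[-1,0,0,0,0,0]}' && python3 -c "
from h import *
togo(.4335,.1765,.012,69)"
```

```text
t 8.3 pos [0.4353 0.1807 0.2146] yaw 67.7 slide mm [-2.600e+00 -1.000e-01  2.026e+02] twist -1.3 F [ 0.6 -0.  -1.2] q [-0.73 -0.01  0.24  1.89  0.    1.26 -0.88]
clock: 9.05
position: [0.433, 0.1791, 0.0078]
ee_rot: [0.826, 0.564, -0.003, 0.0]
ft_force: [-0.2, -0.3, 0.2]
grip_width: 0.0
grasp_force: 0.0
t 9.05 pos [0.433  0.1791 0.0078] yaw 68.7 slide mm [-2.3  1.4 -4.2] twist -0.3 F [-0.2 -0.3  0.2] q [-0.71  0.26  0.24  2.09 -0.08  0.8  -0.79]
```

```bash
python3 -m creep '{"slide":[[-0.004,0,-0.003],[-0.003,-0.001,0],[-0.0037,-0.0018,0],[-0.0037,-0.0018,0],[-0.0037,-0.0018,0],[-0.0037,-0.0018,0],[-0.0037,-0.0018,0],[-0.0037,-0.0018,0]],"twist":[0,0,-2.5,-2.5,-2.5,-2.5,-2.5,-2.5]}' && python3 -m creep '{"slide":[[0.01,0,0],[0.004,0,-0.04],[0,0,-0.055],[0,0,-0.055],[0,0,-0.05],[0,0,0]],"twist":[0,0,0,0,0,0]}' 55
python3 - <<'E'
from h import *
togo(.4864,.2039,.012,84)
for n in("wrist","side"):
    im,d,p=grab(n); print(blockfit(cloud(d,p),(.455,.11))); print("fence",blockfit(cloud(d,p),(.46,.03),.027,.036,.1))
    if n=="wrist":cv2.imwrite("pics/e.png",im)
E
```

```text
clock: 10.05
position: [0.4159, 0.1565, 0.0144]
ee_rot: [0.744, 0.668, 0.001, -0.0]
ft_force: [-0.2, 3.4, -0.4]
grip_width: -0.002
grasp_force: 1.6
clock: 10.8
position: [0.419, 0.1712, 0.2177]
ee_rot: [0.745, 0.667, 0.004, 0.001]
ft_force: [0.6, 0.2, -0.9]
grip_width: 0.547
grasp_force: 0.0
t 10.8 pos [0.419  0.1712 0.2177] yaw 83.6 slide mm [ 40.   63.4 205.7] twist -0.4 F [ 0.6  0.2 -0.9] q [-0.71 -0.06  0.21  1.93  0.01  1.26 -0.61]
(array([0.45504169, 0.11006478]), (60.793697357177734, 95.99347686767578), 82.47966003417969, np.float64(0.043173216284156934), 5304, array([[403.47952,  86.21111],
       [498.6473 ,  73.64767],
       [506.60385, 133.91846],
       [411.43607, 146.4819 ]], dtype=float32))
fence (array([0.42332581, 0.03356419]), (11.667881965637207, 73.31594848632812), 85.18575286865234, np.float64(0.03092394589720856), 643, array([[386.30753 ,  30.827377],
       [459.36484 ,  24.674292],
       [460.3441  ,  36.30101 ],
       [387.28677 ,  42.454094]], dtype=float32))
(array([0.45399652, 0.10977072]), (64.66645812988281, 96.41329193115234), 82.78327941894531, np.float64(0.044029935890607025), 1820, array([[402.10995,  83.74949],
       [497.7595 ,  71.63778],
       [505.8831 , 135.79196],
       [410.23355, 147.90366]], dtype=float32))
fence (array([0.46019946, 0.02921608]), (14.349664688110352, 149.94656372070312), 84.57369995117188, np.float64(0.031550684777074546), 531, array([[384.88367 ,  29.16327 ],
       [534.1583  ,  14.98353 ],
       [535.51526 ,  29.268888],
       [386.2406  ,  43.44863 ]], dtype=float32))
```

View pics/e.png

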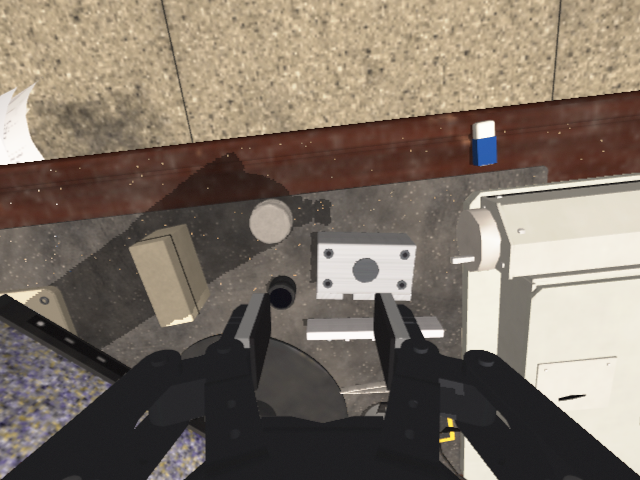

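Step 1's condition should be met: the block is at about 82.6° against the fence's 84.3°, and roughly 43 mm short of it. In the picture the block is at (365,268) and the fence at (375,328). For the final push I'll use two spread fingertips on the back face, parallel to the fence.

```bash
python3 -m creep '{"slide":[[-0.012,0.02,0],[0,0.019,0],[0,0,0]],"twist":[-0.7,0,0]}' 40 && python3 -c "
from h import *
togo(.4595,.1588,.010,84.3)"
```

```text
clock: 11.28
position: [0.4545, 0.1532, 0.2118]
ee_rot: [0.741, 0.671, -0.001, -0.0]
ft_force: [-0.6, -0.1, 0.6]
grip_width: 0.399
grasp_force: 0.0
t 11.28 pos [0.4545 0.1532 0.2118] yaw 84.3 slide mm [  6.1   4.4 201.8] twist -0.0 F [-0.6 -0.1  0.6] q [-0.67  0.02  0.26  1.87 -0.    1.26 -0.52]
```

```bash
python3 -m creep '{"slide":[[0.008,0.004,0.03],[0,0,0.05],[0,0,0.05],[0,0,0.04],[0,0,0.028],[0,0,0]],"twist":[0,0,0,0,0,0]}' && python3 -c "
from h import *
togo(.4595,.1588,.010,84.3)"
```

```text
clock: 12.02
position: [0.4566, 0.1606, 0.0132]
ee_rot: [0.741, 0.672, -0.003, -0.001]
ft_force: [-0.0, -0.3, 0.6]
grip_width: 0.397
grasp_force: 0.0
t 12.03 pos [0.4566 0.1606 0.0132] yaw 84.4 slide mm [-1.5  3.   3.2] twist 0.1 F [-0.  -0.3  0.6] q [-0.65  0.28  0.24  2.05 -0.09  0.83 -0.45]
```

```bash
python3 -m creep '{"slide":[[-0.005,0.002,0.002],[-0.004,0,0],[-0.005,0,0],[-0.005,0,0],[-0.005,0,0],[-0.005,0,0],[-0.005,0,0],[-0.005,0,0]],"twist":[0,0,0,0,0,0,0,0]}'
python3 - <<'E'
from h import *
togo(.4595,.1588,.010,84.3)
for n in("scene","side"):
    im,d,p=grab(n); X=cloud(d,p);print(blockfit(X,(.452,.08),.04,.047))
    if n=="side":cv2.imwrite("pics/f.png",cv2.resize(im[180:380,200:460],None,fx=2,fy=2))
E
```

```text
clock: 13.02
position: [0.4583, 0.1235, 0.0144]
ee_rot: [0.741, 0.672, 0.002, -0.0]
ft_force: [1.0, 5.9, 1.3]
grip_width: 0.395
grasp_force: 3.1
t 13.03 pos [0.4583 0.1235 0.0144] yaw 84.4 slide mm [35.3 -2.2  4.4] twist 0.1 F [1.  5.9 1.3] q [-0.6   0.26  0.27  2.08 -0.09  0.81 -0.38]
(array([0.45483868, 0.09366791]), (82.69091033935547, 99.15938568115234), 84.43192291259766, np.float64(0.044025043671706045), 1013, array([[401.48123 ,  57.328175],
       [500.17276 ,  47.706898],
       [508.19614 , 130.00764 ],
       [409.5046  , 139.62892 ]], dtype=float32))
(array([0.4735607 , 0.10554576]), (43.9220085144043, 42.85322189331055), 29.959177017211914, np.float64(0.04383411016901415), 261, array([[443.834   , 113.142426],
       [465.23416 ,  76.0152  ],
       [503.28738 ,  97.9491  ],
       [481.88724 , 135.07632 ]], dtype=float32))
```

View pics/f.png

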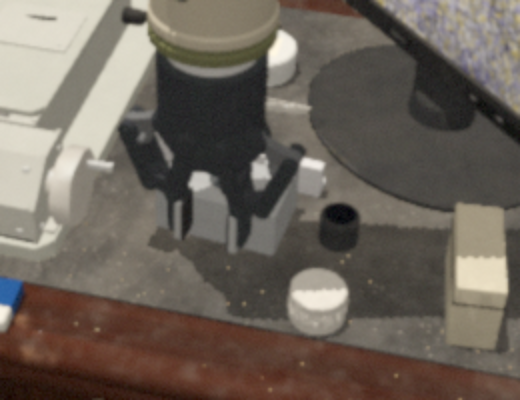

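Both fingertips are bearing on the back face. The block is square at 84.4° with about 14 mm to go, and the bystanders haven't moved.

```bash
python3 -m creep '{"slide":[[-0.003,0,0],[-0.003,0,0],[-0.003,0,0],[-0.002,0,0],[-0.0015,0,0],[-0.001,0,0],[0,0,0]],"twist":[0,0,0,0,0,0,0]}'
python3 - <<'E'
from h import *
togo(.4595,.1588,.010,84.3)
im,d,p=grab("scene"); print(blockfit(cloud(d,p),(.452,.07),.04,.047))
E
```

```text
clock: 14.0
position: [0.4571, 0.1102, 0.0143]
ee_rot: [0.741, 0.672, 0.002, -0.0]
ft_force: [0.6, 6.5, 3.3]
grip_width: 0.405
grasp_force: 3.3
t 14.0 pos [0.4571 0.1102 0.0143] yaw 84.4 slide mm [48.6 -2.3  4.3] twist 0.1 F [0.6 6.5 3.3] q [-0.58  0.25  0.27  2.09 -0.09  0.81 -0.35]
(array([0.45368433, 0.08026518]), (81.76380157470703, 98.6836929321289), 85.42748260498047, np.float64(0.04407672543733891), 982, array([[401.2404 ,  43.44697],
       [499.61002,  35.57983],
       [506.12827, 117.08339],
       [407.75864, 124.95053]], dtype=float32))
```

```bash
for i in 1 2; do python3 -m creep '{"slide":[[-0.001,0,0],[-0.001,0,0],[0,0,0]],"twist":[0,0,0]}' | egrep "position|ft_"; done
```

```text
position: [0.4569, 0.1083, 0.0143]
ft_force: [0.7, 6.7, 3.4]
position: [0.4567, 0.1064, 0.0143]
ft_force: [0.1, 7.8, 2.7]
```

```bash
for i in 1 2; do python3 -m creep '{"slide":[[-0.001,0,0],[0,0,0]],"twist":[0,0]}' | egrep "position|ft_"; done
python3 - <<'E'
from h import *
im,d,p=grab("scene"); print(blockfit(cloud(d,p),(.452,.07),.04,.047))
E
```

```text
position: [0.4565, 0.1063, 0.0143]
ft_force: [1.4, 11.7, 1.6]
position: [0.4564, 0.1062, 0.0143]
ft_force: [0.8, 15.0, 1.8]
(array([0.45327505, 0.07626833]), (81.65438842773438, 99.52489471435547), 84.89824676513672, np.float64(0.04408634115537516), 968, array([[400.0792  ,  40.027992],
       [499.2098  ,  31.177757],
       [506.47092 , 112.50866 ],
       [407.3403  , 121.358894]], dtype=float32))
```

The force is rising while the tool has stalled, so the block is seated. I'll press slightly more, back off and check.

```bash
python3 -m creep '{"slide":[[-0.001,0,0],[0,0,0],[0,0,0],[0.003,0,0],[0.006,0,0],[0.01,0,0],[0.01,0,-0.02]],"twist":[0,0,0,0,0,0,0]}' | egrep "position|ft_"; python3 -m creep '{"slide":[[0.01,0,-0.05],[0.01,0,-0.055],[0.01,0,-0.055],[0,0,-0.03],[0,0,0],[0,0,0]],"twist":[0,0,0,0,0,0]}' | egrep "position|ft_"
python3 - <<'E'
from h import *
for n in("wrist","side"):
    im,d,p=grab(n); X=cloud(d,p); print(blockfit(X,(.452,.07),.0385,.047)); print(blockfit(X,(.46,.03),.027,.036,.1))
    if n=="wrist":cv2.imwrite("pics/g.png",im)
E
```

```text
position: [0.4572, 0.1306, 0.0324]
ft_force: [0.7, 1.0, 0.4]
position: [0.4608, 0.1604, 0.2224]
ft_force: [-0.1, 0.1, -0.0]
(array([0.45187161, 0.06623927]), (60.594886779785156, 95.98930358886719), 84.59732818603516, np.float64(0.043273787431403324), 4144, array([[401.23752 ,  40.595345],
       [496.80038 ,  31.5575  ],
       [502.5057  ,  91.8832  ],
       [406.94284 , 100.92104 ]], dtype=float32))
(array([0.45432553, 0.09593011]), (1.9588396549224854, 94.59953308105469), 84.74495697021484, np.float64(0.03164740272282162), 283, array([[407.1349  ,  99.28696 ],
       [501.3368  ,  90.62265 ],
       [501.51617 ,  92.57326 ],
       [407.31427 , 101.237564]], dtype=float32))
(array([0.4509628 , 0.06542191]), (63.493812561035156, 96.50118255615234), 84.57551574707031, np.float64(0.04409458545544361), 1619, array([[399.92712 ,  38.378483],
       [495.99615 ,  29.255863],
       [501.99847 ,  92.46533 ],
       [405.92944 , 101.58795 ]], dtype=float32))
(array([0.43175589, 0.08065735]), (129.30691528320312, 56.69635772705078), 30.04581069946289, np.float64(0.031581489494933355), 326, array([[361.5965 ,  72.82477],
       [389.98395,  23.74696],
       [501.91528,  88.48993],
       [473.52783, 137.56773]], dtype=float32))
```

View pics/g.png

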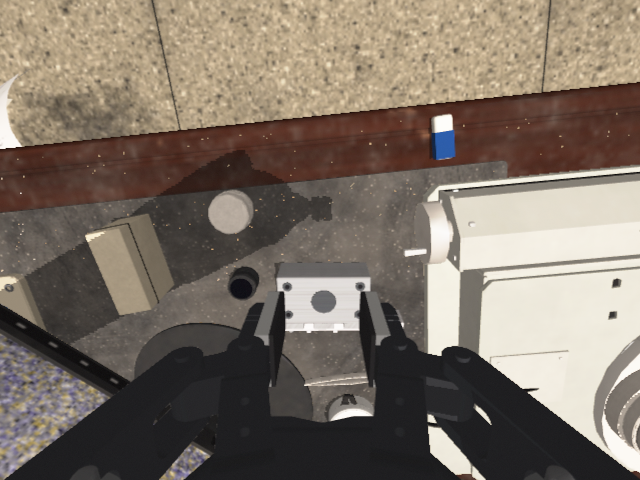

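The picture shows the block (323,300) flush along the fence (edge at row ~328). It is parallel within about 0.3° and centred about 12 mm off mid-length. The robot is clear.

```bash
python3 -c "
from workcell import manip
print(manip.hand_in())"
```

```text
the job is handed in; nothing more can be done
None
```

The job is handed in, but the judge returned no verdict. By my measurements, the block was turned square while still about 43 mm short of the fence, then pushed home: parallel within about 0.3°, about 12 mm off the fence's mid-length (30 mm allowed). The highest tool force I read was 15 N, and the bystanders in view looked unmoved.

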